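Unpin the spring jaw of the holding jig and hold it open at the mark

TASK

The spring jaw of the holding jig has to be held open for the next plaster cast. Draw the locking pin straight up out of its bore and hang it well inside the notch of the pin rest, upright with its collar lying on the ledge, and let go of it while the jaw is still shut. Then pull the jaw out by its bar until its pointer is level with the blade of the mark clip and finish still holding it there with the gripper, because the spring would pull it shut; leave the casts and other things lying where they are.

Things in the scene. Friction and masses are not known exactly. Their poses are not given: they have to be found in the camera images.
- jig: The holding jig, fixed on the table: wooden base plate 300 x 110 x 12 mm (x -155 to +145 of its origin, which lies on the table). Its own -x is the pull direction. At the +x end a fixed upright wooden jaw; in the middle (x -36 to +11) an aluminium bridge 94 mm wide whose top is 48 mm high, with the pin's bore; at the -x end the slide's pull bar.
- slide (a joint): Travel of the jaw slide in m: 0 = shut against its stop, grows as it is pulled along the jig's -x, 0.06 at most. A spring pulls it shut with 6 N when shut, 120 N/m more as it opens (12 N at 0.05), always. The locking pin, while in the bore, goes through a hole in the slide and blocks it.
- pull_bar (a point): Middle of the slide's wooden pull bar: bar 14 mm thick (along jig x), 92 mm long (along jig y), 18 mm high, top 88 mm above the table, carried on two posts 68 mm apart along jig y (58 mm free between them); space below the bar down to 26 mm above the table. Bridge face is 45 mm from the bar's face when shut.
- pointer (a point): Tip of the thin steel pointer blade (3 mm thick, 12 mm high) on the slide, at the foot of the pull bar, on the jig's -y side. Moves with the slide.
- mark (a point): The mark: middle of the thin upright blade (3 mm thick, 15 mm high) of the small dark steel clip fixed on the -y edge of the jig's base plate, pull side. Axes as the jig's. The slide is at the mark when pointer and mark have the same x in the jig's frame. It needs about 26 to 50 mm of travel.
- pin: Steel locking pin, loose, about 0.06 to 0.11 kg: origin at the tip of the shank, own z up towards the head. Shank 10 mm diameter, 32 mm long; collar 26 mm diameter, 4 mm thick on top of it; then a round grip head 20 mm diameter, 36 mm long; 72 mm in all. At the start it stands in the bore, collar on the bridge, tip 16 mm above the table: draw it up 34 mm to be clear.
- pin_collar (a point): Centre of the collar's underside, 32 mm above the pin's tip.
- bore (a point): Centre of the mouth of the 12 mm bore, on the bridge's top, 48 mm above the table.
- pin_rest: Aluminium pin rest, fixed on the table left or right of the jig: foot 75 x 60 mm, ledge 48 mm wide with its top 55 mm high and 8 mm thick. A notch 13 mm wide and 27 mm long, open upwards and downwards and at the ledge's own -x end, takes the pin's shank; the collar lies on the ledge. Origin on the table right below the notch's parking point.
- notch (a point): Parking point: centre line of the shank when it stands at the inner end of the notch, on the ledge's top (the collar's underside belongs here). The notch's closed end is 7 mm further along the rest's +x, its open end 20 mm along -x.
- sanding_block: Bystander: wooden sanding block 55 x 90 x 30 mm, on the other side of the jig from the pin rest.
- cast_acorn_4: Bystander: plaster acorn, 45 x 61 x 40 mm.
- cast_lemon_5: Bystander: plaster lemon, 44 x 69 x 39 mm.
- cast_pear_1: Bystander: plaster pear, 43 x 85 x 39 mm.
- plaster_cup: Bystander: cup 73 mm wide, 88 mm high.
- brush_flat: Bystander: flat brush 36 x 195 x 10 mm.
- masking_tape: Bystander: roll of tape 96 mm wide, 25 mm high.
- cast_egg_3: Bystander: plaster egg, 44 x 52 x 39 mm.
There are look-alikes about, which are no part of the job. What is shaped like the pin_rest but purple or red is not meant.

How it is judged (in metres and radians):
On the way, in this order (a step that is already met when the one before it is completed fails the run):
1. the pin is drawn clear of the bore, the jaw still shut (z of pin in the frame of bore above 0.002 m and value of joint slide below 0.006 m), for 0.1 s.
2. the pin hangs upright in the notch, let go, the jaw still shut (horizontal distance between pin_collar and notch below 0.012 m and z of pin_collar in the frame of notch between -0.004 and 0.004 m and angle between pin's own z axis and vertical below 0.15 rad and contact force between the fingers and pin below 0.1 N and value of joint slide below 0.006 m), for 0.2 s.
At the end, for the whole second after the job is handed in: The fingers hold the slide (more than 2 N on it) at rest with its pointer within 4 mm of the mark along the slide, the pin not blocking it; the pin hangs untouched and upright (within 0.15 rad) in the notch, within 12 mm of the parking point, its collar on the ledge (within 4 mm) (x of pointer in the frame of mark between -0.004 and 0.004 m and contact force between the fingers and slide above 2 N and contact force between pin and slide below 0.1 N and velocity of joint slide between -0.01 and 0.01 m/s and horizontal distance between pin_collar and notch below 0.012 m and z of pin_collar in the frame of notch between -0.004 and 0.004 m and angle between pin's own z axis and vertical below 0.15 rad and linear speed of pin below 0.02 m/s and contact force between the arm and pin below 0.1 N); the arm keeps its last pose, push and grip.
It fails at once if a bystander is shifted by more than 25 mm (distance of any of sanding_block, cast_acorn_4, cast_lemon_5, cast_pear_1, plaster_cup, brush_flat, masking_tape, cast_egg_3 from where it was at the start of the episode above 0.025 m).
It also fails if it takes over 51 s, if anything falls off the work surface, if the arm or the gripper's body presses on something with over 40 N, if the wrist force passes 120 N, or if a joint passes its speed limit or range.

ROBOT

A 7-joint arm with a two-finger parallel gripper is mounted at the origin on a cart in front of the work surface, level with it; the furniture and walls round the work are solid. World frame = base frame: x ahead of the robot, y to its left, z up, the work surface at z = 0. Lengths are in m, angles in degrees, forces in N, time in s.
With the tool pointing down it reaches from about 0.425 to 0.975 m from the base axis. Payload 16.7 kg.
Tool frame: the origin (TCP) lies midway between the tips of the shut fingers; the grasp point (between the pads) lies 19 mm behind it; z points along the fingers, y is the line along which they close (so a half turn about z gives the same grasp; the last joint's range is limited). The gripper opens to 85 mm and grips with 20 to 120 N. Pads are 22 mm wide; open, the fingers measure 114 mm over their backs; the gripper's body (76 mm by 85 mm) begins 54 mm behind the grasp point. The pads swing forward as they close: fully open they stand 13 mm farther back than shut.
Start: joints at [59.158, 24.414, 4.234, 92.017, -1.954, 63.644, -3.845], TCP at [0.256, -0.625, 0.231] pointing down, gripper open.
Joint ranges: [-163.25, 163.25], [-28.42, 122.38], [-70.27, 78.77], [12.13, 141.07], [-58.53, 238.53], [9.26, 117.41], [-156.51, 156.51]. Speed limits (degrees/s): [108.29, 108.29, 136.94, 136.94, 172.46, 172.46, 172.46].

INTERFACE

Orientations are given as [roll, pitch, yaw] about the fixed x, y, z axes, in that order (R = Rz(yaw) Ry(pitch) Rx(roll)).
In Python, from rig import env gives the robot as it stands. Calls block until the motion is done:
- env.move_pose(position, orientation): joint-space move of the TCP to a pose.
- env.move_l(position, rot=None, vel=0.15): straight line of the TCP; rot=None keeps the orientation; vel is the mean speed in m/s.
- env.movej(angles): joint-space move.
- env.grip(opening): finger opening in m; the grip force is fixed at half the most; returns when the fingers have stopped.
- env.hold(seconds).
- env.inverse_kinematics(position, orientation): joint angles nearest the present ones, or None.
- env.get_obs(): the state.
- env.grab_frame(name): name is "scene" or "top" or "wrist"; returns (picture, depth): 420x560x3 uint8, blue, green, red; 420x560 float32, m along the optical axis (not along the pixel's ray), 0 where there is no reading.
- env.get_calibration(name): a dict with "vfov" (degrees; the focal length in pixels is half the picture's height over the tangent of half this angle, whatever the lens; pixels are square), "cx", "cy" (the principal point, pixels), "origin" and "rotation" of the camera in the world; the wrist camera has in their place "T_tool_cam" (4x4, takes a point from camera to tool coordinates, whose origin is the TCP and whose axes are the flange's). Camera axes: x right, y down, z forward; pixel columns grow to the right and rows downward; lengths in m; the calibration is good to about 2 mm. A picture is of the moment at which its call begins: read the wrist's pose just before it. get_calibration takes no time and is no camera call.
A pose or a line that the arm cannot do raises env.PlanningError and nothing moves.
- env.close_job(): hands the job in; it is judged then, once.
The state is a dict: "clock": time; "q": joint angles; "dq": joint speeds; "effort": joint torques, N m; "tool_pos": TCP position; "orientation": TCP orientation; "force": force on the tool from outside, world axes, zero at the start; "wrist_torque": the same for the moment, N m; "opening": finger opening in m; "finger_force": force on a finger pad.
Only numpy, scipy, OpenCV 4.12 (cv2) and the standard library are available. Lean on these libraries where they do the work, as an engineer would, in place of code of your own. Each camera call takes 0.05 s, during which the arm holds its last target. There are 200 camera calls.

## Working session

There is one attempt and no reset: what is moved stays moved. The work goes in short steps, each a Python script; the robot and the scene stay as the last script left them, time stands still between calls to the robot, and variables do not carry over. Pictures are saved under pics/ and viewed, at most 10 in all, crops included, and the job is handed in when it is done.

```bash
mkdir -p pics; ls
cat > h.py <<'E'
import numpy as np, cv2, pickle
from rig import env
def snap(n,f):
    o=env.get_obs(); im,d=env.grab_frame(n); c=env.get_calibration(n)
    pickle.dump((o,im,d,c),open(f'pics/{f}.pkl','wb')); cv2.imwrite(f'pics/{f}.png',im)
def campose(o,c):
    if 'T_tool_cam' in c:
        from scipy.spatial.transform import Rotation as R
        T=np.eye(4); T[:3,:3]=R.from_euler('xyz',o['orientation'],degrees=True).as_matrix(); T[:3,3]=o['tool_pos']
        T=T@np.array(c['T_tool_cam']); return T[:3,3],T[:3,:3]
    return np.array(c['origin']),np.array(c['rotation'])
def load(f): return pickle.load(open(f'pics/{f}.pkl','rb'))
def px(f,u,v,z=None):
    """world point at pixel: from depth, or on the plane at height z"""
    o,im,d,c=load(f); p,Rm=campose(o,c); fl=im.shape[0]/2/np.tan(np.radians(c['vfov'])/2)
    r=Rm@np.array([(u-c['cx'])/fl,(v-c['cy'])/fl,1.])
    s=d[int(round(v)),int(round(u))] if z is None else (z-p[2])/r[2]
    return p+s*r
def crop(f,x0,y0,w,h,k,out):
    cv2.imwrite(f'pics/{out}.png',cv2.resize(load(f)[1][y0:y0+h,x0:x0+w],None,fx=k,fy=k,interpolation=cv2.INTER_CUBIC))
E
python3 - <<'E'
from h import *
snap('top','top0'); snap('scene','scene0')
for n in('top','scene'):
    c=env.get_calibration(n); print(c)
a=load('top0')[1]
E
```

```text
pics
{'vfov': 57.41801927346939, 'cx': 279.30700460579436, 'cy': 214.29014013906757, 'origin': array([ 0.22631204, -0.10132376,  1.65550884]), 'rotation': array([-1.67795395e+02, -1.63159746e-01, -8.92528740e+01])}
{'vfov': 54.14396414198115, 'cx': 287.8021216266283, 'cy': 208.5927448321327, 'origin': array([-0.44265702,  0.61850553,  0.97156893]), 'rotation': array([-126.56675571,    0.85810356, -126.33052263])}
```

View pics/top0.png

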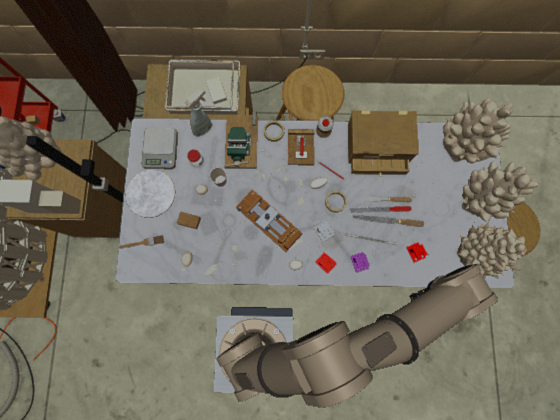

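View pics/scene0.png

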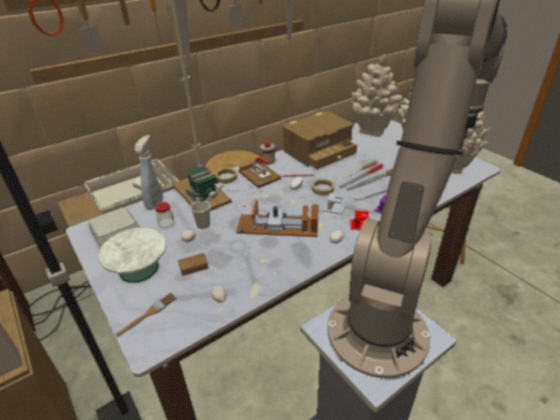

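```bash
sed -i "s/return np.array(c\['origin'\]),np.array(c\['rotation'\])/from scipy.spatial.transform import Rotation as R; return np.array(c['origin']),R.from_euler('xyz',c['rotation'],degrees=True).as_matrix()/" h.py
python3 - <<'E'
from h import *
crop('top0',225,175,150,110,5,'c1')
for p in [(255,355),(268,216),(248,197),(290,245),(325,232)]: print(p,px('top0',*p,z=.04),px('top0',*p))
E
```

```text
(255, 355) [-0.00036857 -0.01181236  0.04      ] [ 0.06180416 -0.03636306  0.48309299]
(268, 216) [ 0.56756746 -0.05277951  0.04      ] [ 0.55787661 -0.05415805  0.08587666]
(248, 197) [0.65088756 0.03587762 0.04      ] [0.6585833  0.03836449 0.01071772]
(290, 245) [ 0.44324696 -0.14841329  0.04      ] [ 0.43854809 -0.14739332  0.07499234]
(325, 232) [ 0.5010734  -0.29744909  0.04      ] [ 0.49757032 -0.29494859  0.06059698]
```

View pics/c1.png

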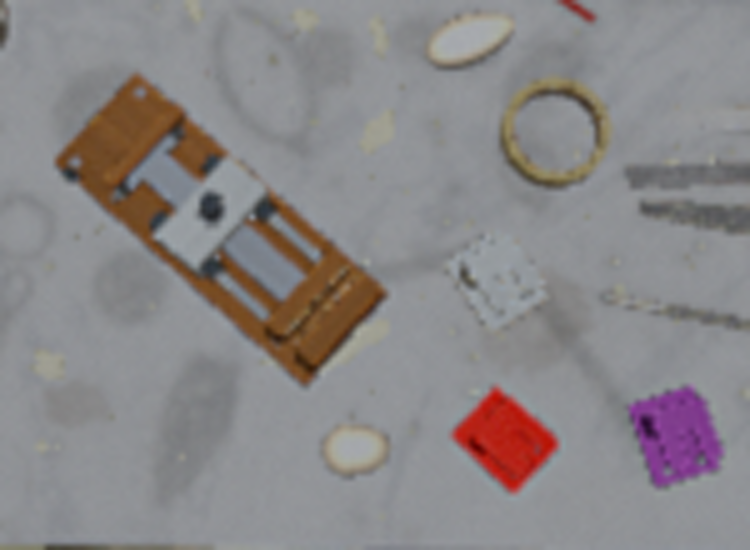

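Run:
```python
from h import *
print(env.get_calibration('wrist')['T_tool_cam'].round(3).tolist(), env.get_calibration('wrist')['vfov'], env.get_obs()['orientation'])
o=env.get_obs(); p=o['tool_pos']
env.move_l([p[0],p[1],.42],vel=.3)
for yaw in (-48.4,131.6):
    q=env.inverse_kinematics([.50,-.14,.42],[180,0,yaw]); print(yaw,q)
```

```text
[[0.001, -0.95, -0.311, 0.08], [1.0, 0.001, -0.0, -0.001], [0.0, -0.311, 0.95, -0.142], [0.0, 0.0, 0.0, 1.0]] 71.94843383080885 [-1.79936273e+02  4.85234172e-03  2.22771722e+01]
-48.4 [  21.99532049    3.61340957  -14.21265742   95.50268631    0.89768163
   80.99531392 -130.73073595]
131.6 [ 32.79512191   4.37051893 -25.77536383  94.93819106   1.92199499
  81.12960218  48.3885552 ]
```

Run:
```python
from h import *
env.move_pose([.488,-.12,.30],[180,0,131.6]); env.hold(.3)
snap('wrist','w1'); o=env.get_obs(); print(o['clock'],o['tool_pos'])
crop('w1',0,0,560,420,1.42,'w1b')
```

```text
3.2667 [ 0.48801166 -0.12020409  0.30000243]
```

View pics/w1b.png

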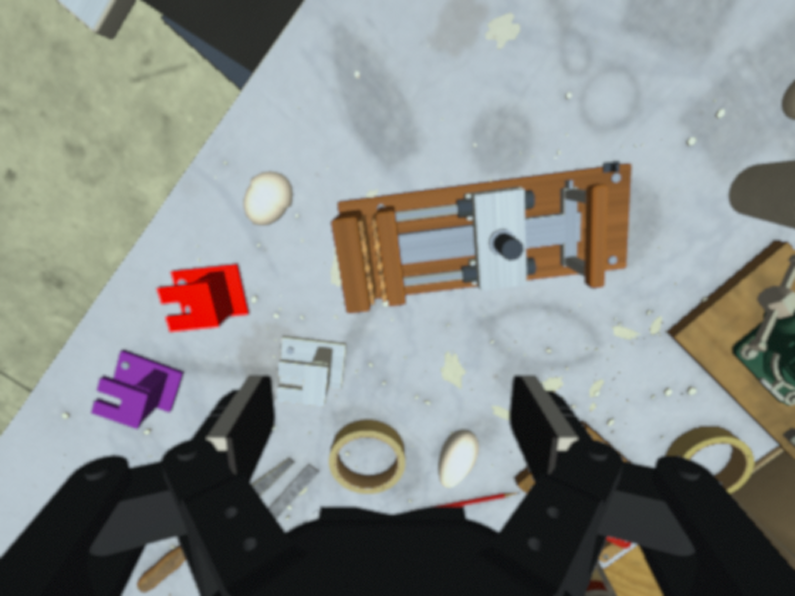

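Run:
```python
from h import *
im=load('w1')[1]
a=cv2.resize(im[105:225,320:450],None,fx=4.5,fy=4.5,interpolation=cv2.INTER_CUBIC)
b=cv2.resize(im[228:298,190:250],None,fx=4.5,fy=4.5,interpolation=cv2.INTER_CUBIC)
o=np.zeros((a.shape[0],800,3),'uint8');o[:,:a.shape[1]]=0; print(a.shape,b.shape)
w=800-b.shape[1]; o[:,:min(w,a.shape[1])]=a[:,:w]; o[:b.shape[0],w:]=b if True else 0
o[:, w-1]=255
cv2.imwrite('pics/c2.png',o); print(w)
```

```text
(540, 585, 3) (315, 270, 3)
530
```

View pics/c2.png

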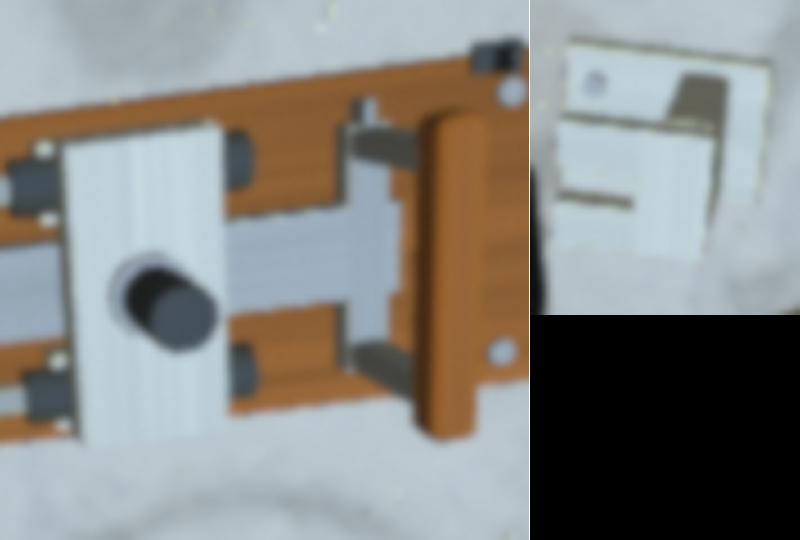

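Run:
```python
from h import *
A=lambda x,y:(320+(x+.5)/4.5-.5,105+(y+.5)/4.5-.5)
P=lambda n,x,y,z:print(n,px('w1',*A(x,y),z=z).round(4),px('w1',*A(x,y)).round(4))
P('head',183,317,.088);P('collar',148,297,.052)
b=[(435,112),(487,118),(430,437),(474,433)]
for q in b:P('bar',*q,.088)
for q in [(62,143),(218,124),(228,413),(84,444)]:P('bridge',*q,.048)
P('pointer',365,100,.04);P('clip',497,50,.027)
for v in range(225,292,2):
    print(v,' '.join('%3d'%round(px('w1',u,v)[2]*1000) for u in range(188,248,3)))
```

```text
head [ 0.5607 -0.0435  0.088 ] [ 0.5608 -0.0435  0.0878]
collar [ 0.5612 -0.0447  0.052 ] [ 0.5524 -0.0458  0.0789]
bar [0.5703 0.0379 0.088 ] [0.5746 0.041  0.0766]
bar [0.5817 0.046  0.088 ] [0.6135 0.0688 0.0118]
bar [ 0.6385 -0.0207  0.088 ] [ 0.6409 -0.0202  0.0838]
bar [ 0.6469 -0.0116  0.088 ] [6.997e-01 3.000e-04 2.000e-04]
bridge [ 0.5104 -0.0297  0.048 ] [ 0.514  -0.0283  0.0293]
bridge [0.5407 0.0045 0.048 ] [ 0.4342 -0.0598  0.442 ]
bridge [ 0.608  -0.0533  0.048 ] [ 0.6077 -0.0533  0.0486]
bridge [ 0.5814 -0.0905  0.048 ] [ 0.5815 -0.0905  0.0476]
pointer [0.5705 0.0395 0.04  ] [0.5751 0.0429 0.0264]
clip [0.5937 0.0789 0.027 ] [0.5975 0.0822 0.0172]
225   0  -2  -2   0   0  -1   0  -1  -1   1   0  -1   1  -1  -1  -1  -1  -2  -1   0
227  -1  -1  -1  -1  -1  -1   0  -1  -1 442  -1   0  -1   0  -1  -1   0  -1   0   0
229   0   0  -1  -1  -1  -1  -1  -1  -2  -1  -1  -1   1   0  -1   0  -1   0  -1  -1
231   1  -1  -1  -1   0  -2  -1   0  -3  -1   0  -2   1  -1  -2  -1   0  -2  -1   0
233  -1   0   0  -1  -2   1   0   0   0  -1  -2   0   0  -1  -1  -1   0  -2   0  -2
235  -1 
[... 1727 characters left out ...]
  54  27  -1  -1   0   0  -1
277 318 314  -1  54  54  54  54  54  53  54  55  54  54  54  -1  -1  -1  -2   1  -1
279 318 313  -1  55  54  53  54  54  54  53  54  55  55  55   0   1   0  -1   0   1
281 318 314  -1  55  54  54  54  54  53  54  53  54  55  55   0  -1   0  -2   0  -2
283 319 315  -1   0  -2  54  55  54  54  54  54  55  54  55  -1   0   0   0  -1  -1
285 319 315   0  -1  -1   0   0   1  -1  -1   0  54  54  56   1  -1  -1  -1   0   0
287 320 315  -1  -1   0   0   0  -2   1   0  -1  -1   1  -1  -1   0   0  -1   0  -2
289 320 315   0   1   0  -1  -1  -2   1  -1  -2  -1  -1  -1   0  -2   0   0  -2  -1
291 320 317  -2   0  -1   0   0  -1   0  -2  -2  -2  -1  -1   0  -2  -1  -1  -1   0
```

```bash
cat >> h.py <<'E'
def cloud(f):
    o,im,d,c=load(f); p,Rm=campose(o,c); fl=im.shape[0]/2/np.tan(np.radians(c['vfov'])/2)
    v,u=np.mgrid[:d.shape[0],:d.shape[1]]
    r=np.stack([(u-c['cx'])/fl*d,(v-c['cy'])/fl*d,d],-1)
    return r@Rm.T+p
def rect(P):
    c,s,a=cv2.minAreaRect((P[:,:2]*1000).astype('float32')); return np.array(c)/1000,s,a
E
python3 - <<'E'
from h import *
W=cloud('w1'); sub=lambda u0,u1,v0,v1,a,b:(lambda Q:Q[(Q[:,2]>a)&(Q[:,2]<b)])(W[v0:v1,u0:u1].reshape(-1,3))
L=sub(196,234,250,290,.050,.058); c,s,a=rect(L); print('ledge',c,s,a)
N=sub(199,216,266,270,-.01,.02); print('notch hole',N.mean(0))
B=sub(410,435,125,205,.084,.092); print('bar',rect(B),B.mean(0))
G=sub(330,375,125,210,.046,.050); print('bridge',rect(G))
H=sub(345,372,160,185,.085,.091); print('head',H.mean(0),rect(H))
C=sub(420,440,110,125,.014,.06); print('clip',rect(C),C[:,2].max())
for v in range(112,124): print(v,' '.join('%3d'%round(W[v,u,2]*1000) for u in range(418,444)))
print()
for v in range(122,136): print(v,' '.join('%3d'%round(W[v,u,2]*1000) for u in range(388,418)))
E
```

```text
ledge [ 0.51224231 -0.29153223] (51.37957763671875, 49.30208206176758) 35.300537109375
notch hole [ 0.50928894 -0.32372307  0.00725149]
bar (array([0.61061804, 0.01271153]), (13.878183364868164, 90.85741424560547), 49.09987258911133) [0.60875326 0.01364518 0.08700361]
bridge (array([ 0.56206433, -0.04395127]), (46.29204177856445, 94.45171356201172), 49.05170440673828)
head [ 0.56128418 -0.04397121  0.08748513] (array([ 0.56129608, -0.04415174]), (18.787973403930664, 18.420806884765625), 67.49646759033203)
clip (array([0.6022688 , 0.08001713]), (16.467004776000977, 15.49779987335205), 50.87718963623047) 0.0277576192618893
112   1   0   1   0  -2   1   1   0   0   1   0   1  -1   1  -2  -1   0  -1  -1   0   0  -1   0   0  -2   0
113   0  -1   0   0   0   0  -1   0   1  -1   0  -1  -1   0   0   1  15  15  -1   0  -2  -1  -1   0  -1   0
114   0   0   2  -1   0   0  -1  -1  13  13  15  14  13  15  14  15  16  15  -1   3   0   0  -1   0   0   0
115   0   0   0   0  -1  -1  12  13  15  13  15  16  14  18  21  22  25  27   0   6   8   9  11  10   9  10
116  -1   0   1   0  -2  -1  14  15  14
[... 1861 characters left out ...]
  17  23  24  26  26  12  12  12  11  12  12  11  10  11  12  12  11  75  77  79
131  10  13  12  11  12  12  12  12  11  12  18  21  26  26  26  12   9  12  12  11  12  12  11  13  11  73  76  78  81  84
132  11  12  12  11  11  12  12  12  17  19  19  23  23  27  26  23  26  25  12  12  12  13  10  11  12  75  78  80  82  85
133  13  12  13  12  12  11  16  19  22  25 442  26  26  28  30  32  32  33  38  38  39  40  11  11  73  76  78  82  83  86
134  12  11  12  11  11  10  16  20  25  25  28  30  34  35  38  42  43  46  48  49  51  53  53  55  74  77  77  80  84  84
135  13  12  13  11  13  13  15  19  24  25  29  32  35  39  42  43  47  50  52  55  58  61  63  65  75  76  80  82  84  86
```

Run:
```python
from h import *
print(px('w1',197,268,z=.055),px('w1',213.5,269,z=.055))
d=np.array([.655,.756]); e=lambda p:p[:2]@d
print('travel est',[round(e(px('w1',b,118,z=.027))-e(px('w1',a,129,z=.026)),4) for a,b in((401.5,434.5),)])
env.move_pose([.54,-.335,.19],[180,0,139.1]) # rest at tool x about -0.05
env.hold(.2); snap('wrist','w2'); print(env.get_obs()['clock'])
W=cloud('w2'); m=(W[...,2]>.050)&(W[...,2]<.058)&(np.hypot(W[...,0]-.512,W[...,1]+.2915)<.045)
L=W[m]; print(rect(L),len(L))
v,u=np.where(m); print(u.min(),u.max(),v.min(),v.max())
crop('w2',max(0,u.min()-20),max(0,v.min()-20),u.max()-u.min()+40,v.max()-v.min()+40,3,'c3')
```

```text
[ 0.49231663 -0.30318838  0.055     ] [ 0.51197736 -0.28803157  0.055     ]
travel est [np.float64(0.0443)]
4.4917
(array([ 0.51185049, -0.29212234]), (51.95967483520508, 48.074859619140625), 34.076202392578125) 2414
257 322 117 179
```

View pics/c3.png

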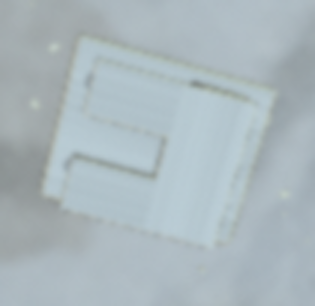

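Run:
```python
from h import *
for f in('w1','w2'):
    W=cloud(f); m=(W[...,2]>.050)&(W[...,2]<.058)&(np.hypot(W[...,0]-.512,W[...,1]+.2915)<.042); L=W[m][:,:2]
    c=np.array([.512,-.292]); a=np.radians(34.5); R=np.array([[np.cos(a),np.sin(a)],[-np.sin(a),np.cos(a)]])
    q=(L-c)@R.T*1000
    for x in range(-26,6,4):
        s=np.sort(q[abs(q[:,0]-x)<2,1]); 
        if len(s)<5: continue
        i=np.argmax(np.diff(s)); print(f,x,s[0].round(1),s[i].round(1),s[i+1].round(1),s[-1].round(1))
    print('x ends',[ (q[abs(q[:,1]-y)<2,0].min().round(1),q[abs(q[:,1]-y)<2,0].max().round(1)) for y in(-18,-12,0,12,18)])
```

```text
w1 -26 -23.4 -6.3 8.0 23.9
w1 -22 -22.7 -6.9 6.8 24.1
w1 -18 -22.7 -5.7 7.5 24.6
w1 -14 -24.6 -6.0 7.0 24.3
w1 -10 -21.9 -6.3 8.5 24.7
w1 -6 -22.7 -6.4 6.8 24.4
w1 -2 -23.4 -6.4 7.2 24.4
w1 2 -23.6 -6.0 -4.2 24.5
x ends [(np.float64(-25.2), np.float64(25.6)), (np.float64(-25.3), np.float64(25.2)), (np.float64(1.5), np.float64(25.8)), (np.float64(-24.7), np.float64(26.0)), (np.float64(-25.1), np.float64(25.9))]
w2 -26 -23.6 -6.5 6.9 23.6
w2 -22 -23.9 -6.3 6.7 24.1
w2 -18 -23.4 -6.3 6.8 24.0
w2 -14 -23.7 -6.3 6.6 24.1
w2 -10 -23.9 -6.4 6.6 24.0
w2 -6 -23.8 -6.5 6.6 24.1
w2 -2 -23.6 -6.4 6.7 23.9
w2 2 -23.7 -21.9 -21.3 24.0
x ends [(np.float64(-26.2), np.float64(25.5)), (np.float64(-26.2), np.float64(25.1)), (np.float64(0.6), np.float64(25.6)), (np.float64(-26.0), np.float64(25.6)), (np.float64(-26.0), np.float64(25.4))]
```

Run:
```python
from h import *
a=np.radians(34.5); R=np.array([[np.cos(a),-np.sin(a)],[np.sin(a),np.cos(a)]])
park=np.array([.512,-.292])+R@np.array([-.0062,.00015]); np.save('park.npy',park); print('park',park)
d=np.array([.655,.756]); tx=np.array([-.756,.655])
h=np.array([.5612,-.0440])+.04*tx
env.move_pose([*h,.22],[180,0,139.1]); env.grip(.055); env.hold(.2); snap('wrist','w3')
W=cloud('w3'); H=W[(abs(W[...,2]-.088)<.004)&(np.hypot(W[...,0]-.5612,W[...,1]+.044)<.02)]
print('head',H.mean(0),rect(H),len(H)); p=rect(H)[0]
env.move_l([*p,.12]); env.move_l([*p,.058],vel=.08)
env.grip(.0); o=env.get_obs(); print(o['clock'],o['opening'],o['finger_force'],o['force'],o['tool_pos'])
np.save('pinxy.npy',p)
```

```text
park [ 0.50680546 -0.2953881 ]
head [ 0.56124074 -0.04327322  0.0871554 ] (array([ 0.56165851, -0.04336936]), (18.75079345703125, 18.45182228088379), 48.370155334472656) 263
8.5667 0.01815753591212177 58.35381209850311 [-1.77821121 -0.04515398  6.07516014] [ 0.56193733 -0.04337627  0.05856771]
```

Run:
```python
from h import *
o=env.get_obs(); p=o['tool_pos']
env.move_l([*p[:2],.10],vel=.06); o=env.get_obs(); print(o['opening'],o['finger_force'],o['force'],o['tool_pos'])
env.move_l([*p[:2],.18],vel=.15); env.hold(.2); snap('wrist','w4'); snap('scene','s4'); o=env.get_obs(); print(o['clock'],o['opening'],o['force'])
a=load('w4')[1]; b=load('s4')[1]
cv2.imwrite('pics/c4.png',np.hstack([a[100:420,110:450],cv2.resize(b[130:250,220:347],None,fx=2.667,fy=2.667)[:320]]))
```

```text
0.018248249053002458 58.51651132106781 [ 0.44921645 -0.09987292 -0.45290316] [ 0.56174876 -0.04344832  0.09977208]
10.4 0.018147217770308578 [ 0.372      -0.09212113  0.09885871]
```

View pics/c4.png

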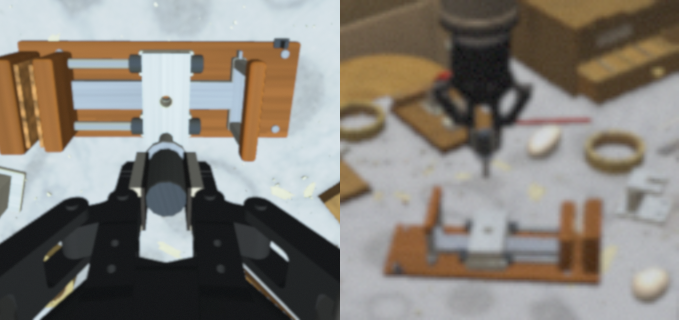

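Run:
```python
from h import *
o=load('w4')[0]; t=o['tool_pos']; print(t,o['orientation'])
W=cloud('w4')-t; tx=np.array([-.756,.655]); ty=np.array([.655,.756])
Q=np.stack([W[...,:2]@tx,W[...,:2]@ty,W[...,2]],-1)*1000
for v in range(228,318,5):
    print(v,' '.join('%d,%d,%d'%tuple(Q[v,u].round()) for u in range(265,289,4)))
H=Q[(abs(Q[...,2]-30)<3)&(abs(Q[...,0])<16)&(abs(Q[...,1])<9.5)]; print(H.mean(0),H.min(0),H.max(0),len(H))
```

```text
[ 0.56142135 -0.04332189  0.1789568 ] [-1.79947991e+02 -8.09284486e-02  1.39107663e+02]
228 -29,-11,-131 -29,-6,-132 -28,-2,-130 -29,2,-132 -29,6,-133 -29,10,-132
233 -34,-11,-131 -35,-7,-132 4,-2,-39 4,1,-39 -35,6,-132 -34,10,-131
238 -40,-11,-132 2,-4,-37 5,-2,-31 5,1,-29 3,4,-34 -40,10,-131
243 10,-6,-11 12,-4,-8 11,-1,-9 12,1,-7 12,3,-7 11,6,-8
248 9,-6,-7 9,-4,-8 9,-1,-6 8,1,-8 8,3,-8 9,6,-7
253 7,-6,-4 9,-3,0 10,-1,1 10,1,1 9,3,0 8,5,-3
258 8,-6,3 9,-3,5 9,-1,6 9,1,6 9,3,6 8,5,4
263 8,-5,9 9,-3,12 10,-1,12 10,1,12 9,3,10 8,5,9
268 8,-5,14 9,-3,16 9,-1,17 9,1,16 9,3,17 9,5,15
273 8,-5,19 9,-3,20 9,-1,21 10,1,22 9,3,20 8,5,19
278 8,-5,24 9,-3,25 9,-1,25 10,1,26 9,3,26 8,5,24
283 8,-5,28 9,-3,29 8,-1,27 8,1,28 9,3,29 8,4,27
288 6,-5,28 6,-3,29 6,-1,29 81,0,142 6,3,28 6,4,29
293 3,-5,28 4,-3,29 4,-1,29 4,1,29 4,3,29 3,4,28
298 1,-5,28 0,-3,28 2,-1,30 2,1,30 1,3,28 2,4,30
303 -1,-5,30 -2,-3,29 -2,-1,28 -2,1,29 -2,3,29 -2,5,28
308 -5,-5,28 -5,-3,28 -4,-1,30 -5,1,28 -5,3,29 -4,5,29
313 -8,-5,28 -8,-3,28 -8,-1,28 -8,1,28 -7,3,29 -8,5,29
[ 0.86880837  0.09890682 28.73163539] [-10.81010415  -9.38692203  27.01780185] [12.16795861  9.47566704 32.96230913] 1277
```

Run:
```python
from h import *
park=np.load('park.npy'); u=np.array([np.cos(np.radians(34.5)),np.sin(np.radians(34.5))])
g=park-.002*u
env.move_l([*g,.16],vel=.2); env.move_l([*g,.105],vel=.15); env.hold(.2)
o=env.get_obs(); print(o['clock'],o['tool_pos']-[*g,.105],o['force'])
err=g-o['tool_pos'][:2]
for z in(.092,.085,.078,.072,.069,.0675):
    env.move_l([*(g+err*.7),z],vel=.05); o=env.get_obs(); print(z,(o['tool_pos'][:2]-g)*1000,o['tool_pos'][2],o['force'].round(1))
    if np.abs(o['force']).max()>8: print('STOP');break
snap('wrist','w5')
```

```text
12.5667 [ 0.00059405 -0.00022774  0.00107436] [ 0.29047437 -0.06310261  0.16916492]
0.092 [-0.70185635  0.31912921] 0.09154651801151072 [-0.8  0.3 -0.7]
0.085 [-0.62900812  0.2735274 ] 0.0846171413299893 [ 0.1  0.  -0.3]
0.078 [-0.66849055  0.28862727] 0.0775894645227382 [-0.4  0.5 -0.2]
0.072 [-0.61091159  0.28939357] 0.07161745644339831 [ 1.1 -0.8 -0.6]
0.069 [-0.5031763   0.20704608] 0.06883973369044113 [-0.2  0.1 -0.9]
0.0675 [-0.44922874  0.16670821] 0.06745788767710889 [-0.4 -0.3 -1. ]
```

Run:
```python
from h import *
p=env.get_obs()['tool_pos']
for z in(.0665,.0655,.065):
    env.move_l([*p[:2],z],vel=.03); o=env.get_obs(); print(o['tool_pos'],o['force'].round(1))
    if o['force'][2]>4: break
env.grip(.06); env.hold(.4); q=env.get_obs()['tool_pos']
env.move_l([*q[:2],.17],vel=.12); 
tx=np.array([-.756,.655]); env.move_l([*(q[:2]+.05*tx),.20],vel=.2); env.hold(.2); snap('wrist','w6'); print(env.get_obs()['clock'])
W=cloud('w6'); park=np.load('park.npy')
H=W[(abs(W[...,2]-.095)<.008)&(np.hypot(*(W[...,:2]-park).transpose(2,0,1))<.03)]; print(H.mean(0),rect(H),rect(H)[0]-park,len(H))
crop('w6',180,40,200,200,3,'c6')
```

```text
[ 0.50471733 -0.29633783  0.06645468] [ 0.1  0.6 -0.4]
[ 0.50484994 -0.2964492   0.06560448] [-0.3 -0.3  1.6]
[ 0.50495297 -0.29643061  0.06555738] [-3.1  1.4 10. ]
17.7167
[ 0.50381002 -0.29529818  0.09363526] (array([ 0.50464169, -0.29614777]), (18.367019653320312, 18.892425537109375), 47.62077331542969) [-0.00216376 -0.00075967] 344
```

View pics/c6.png

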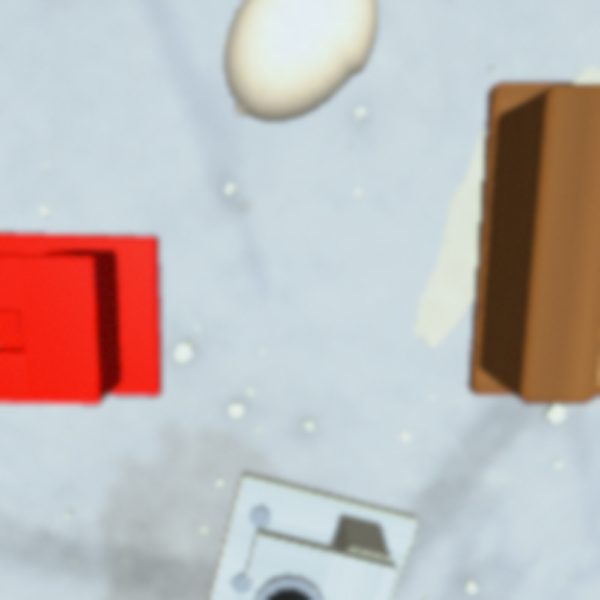

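Run:
```python
from h import *
for f in('w3','w4'):
    W=cloud(f); B=W[(abs(W[...,2]-.088)<.003)&(np.hypot(W[...,0]-.6106,W[...,1]-.0127)<.055)]; print(rect(B))
b=rect(B)[0] if abs(rect(B)[1][0]-14)<2 else np.array([.6106,.0127])
W=cloud('w3'); B=W[(abs(W[...,2]-.088)<.003)&(np.hypot(W[...,0]-.6106,W[...,1]-.0127)<.055)]
tx=np.array([-.756,.655])
print(b)
env.move_l([*b,.2],vel=.25); env.grip(.045); env.move_l([*b,.13],vel=.15); env.move_l([*b,.061],vel=.08)
o=env.get_obs(); print(o['tool_pos'],o['force'])
env.grip(0.); o=env.get_obs(); print(o['clock'],o['opening'],o['finger_force'],o['force'],o['tool_pos'])
snap('wrist','w7'); W=cloud('w7'); m=np.isfinite(W[...,2])
d=np.array([.655,.756])
cv2.imwrite('pics/c7.png',load('w7')[1])
```

```text
(array([0.60573328, 0.01769361]), (13.179676055908203, 76.02528381347656), 48.736995697021484)
(array([0.6112514 , 0.01275188]), (13.461804389953613, 90.39009094238281), 49.075927734375)
[0.6112514  0.01275188]
[0.61159079 0.01283993 0.061444  ] [-0.3657818   0.15036342  0.3996137 ]
21.425 0.012900616343177096 58.98561894893646 [-1.76296201  0.81245954  6.18076597] [0.61157123 0.01276629 0.06158811]
```

View pics/c7.png

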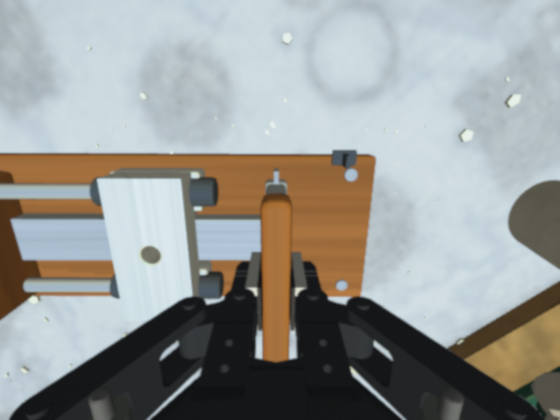

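```bash
cat >> h.py <<'E'
def gap(f,show=True):
    W=cloud(f); d=np.array([np.cos(np.radians(49.1)),np.sin(np.radians(49.1))]); n=np.array([d[1],-d[0]])
    t=load(f)[0]['tool_pos'][:2]
    q=np.stack([(W[...,:2]-t)@d,(W[...,:2]-t)@n,W[...,2]],-1)*1000
    return q
E
python3 - <<'E'
from h import *
q=gap('w7')
for v in range(148,168,2): print(v,' '.join('%d,%d'%(q[v,u,0].round(),q[v,u,2].round()) for u in range(330,358,2)))
for v in range(166,184,2): print(v,' '.join('%.1f,%d'%(q[v,u,0],q[v,u,2].round()) for u in range(268,286,1)))
E
```

```text
148 38,-1 39,0 41,0 42,-1 44,-1 44,2 46,-1 48,-1 49,-2 50,0 52,0 53,0 55,-1 56,-1
150 38,0 40,-1 38,14 39,14 40,14 42,14 43,15 44,14 46,14 47,13 48,14 50,13 51,14 56,-1
152 38,-1 37,13 38,14 39,15 40,15 42,14 43,13 44,15 46,15 47,14 49,13 50,14 51,14 52,14
154 38,3 37,14 38,14 39,15 41,14 42,14 43,14 44,18 45,20 47,14 48,14 49,15 51,14 52,14
156 36,10 37,15 38,15 39,15 41,14 42,14 43,15 43,20 43,26 44,27 46,26 50,15 51,13 53,13
158 36,11 37,15 38,14 40,14 41,13 42,15 43,15 43,22 43,26 44,27 45,27 50,15 51,14 53,11
160 36,12 37,14 39,13 40,15 41,15 42,15 43,17 43,22 43,25 44,27 45,28 50,15 51,16 53,12
162 36,12 37,13 38,14 40,14 41,14 42,15 43,17 43,22 43,27 44,27 46,26 50,15 51,15 53,12
164 36,12 37,14 39,14 40,14 41,14 42,14 43,16 43,22 44,26 45,25 46,25 50,16 52,14 54,12
166 36,12 38,12 39,12 40,11 42,12 43,12 45,10 43,23 43,26 44,27 46,26 51,11 52,11 54,12
166 -4.8,11 -4.2,11 -3.5,12 -2.8,12 -2.2,11 -1.5,11 -0.8,11 -0.2,12 0.5,12 1.1,12 1.8,11 2.5,12 3.2,11 3.8,11 4.5,10 5.1,11 5.8,12 6.5,12
168 -4.8,12 -4.2,12 -3.5,13 -2.8,12 -2.2,12 -1.5,11 -0.8,13 -0.2,13 0.5,13 1.1,13 1.8,11 2
[... 315 characters left out ...]
2 6.5,12
174 -4.9,12 -4.2,12 -3.6,10 -2.9,11 -2.2,12 -1.5,12 -0.8,24 -0.2,26 0.4,25 1.1,26 1.8,12 2.5,12 3.2,12 3.9,10 4.5,11 5.2,12 5.9,11 6.5,11
176 -4.9,12 -4.2,12 -3.6,11 -2.9,12 -2.2,11 -1.5,10 -0.8,24 -0.2,26 0.4,25 1.1,26 1.9,10 2.5,12 3.2,11 3.9,12 4.5,11 5.2,11 5.9,11 6.6,11
178 -4.9,11 -4.2,11 -3.6,11 -2.9,10 -2.2,11 -1.5,12 -0.8,26 -0.2,26 0.4,26 1.1,26 1.8,12 2.5,12 3.2,11 3.9,11 4.5,12 5.2,11 5.9,10 6.6,11
180 -4.8,17 -4.1,18 -3.5,18 -2.8,19 -2.1,19 -1.5,19 -0.8,25 -0.2,25 0.5,25 1.1,25 1.8,18 2.4,19 3.1,19 3.8,16 4.4,19 5.0,18 5.7,17 6.4,16
182 -4.6,23 -4.0,24 -3.4,23 -2.7,24 -2.1,26 -1.4,24 -0.8,25 -0.2,24 0.4,27 1.1,25 1.7,24 2.4,24 3.0,24 3.6,25 4.3,24 -0.1,203 5.5,24 6.2,23
```

Run:
```python
from h import *
d=np.array([np.cos(np.radians(49.1)),np.sin(np.radians(49.1))])
p=env.get_obs()['tool_pos']
env.move_l([*(p[:2]+.0445*d),p[2]],vel=.05); env.hold(.4); snap('wrist','w8')
o=env.get_obs(); print(o['clock'],(o['tool_pos'][:2]-p[:2])@d,o['force'],o['force'][:2]@d,o['opening'],o['finger_force'])
im=load('w8')[1]; q=gap('w8')
for v in range(150,184,2): print(v,' '.join('%.1f,%d'%(q[v,u,0],q[v,u,2].round()) for u in range(267,288)))
```

```text
22.9667 0.04257249795636396 [-8.71419072 -6.32872216  7.70369749] -10.489122916420063 0.012769983264478507 59.45660948753357
150 -5.5,13 -4.8,13 -4.2,14 -3.5,15 -2.9,14 -2.2,14 -1.6,13 -0.9,14 -0.3,14 0.4,13 1.0,13 1.6,14 2.3,14 2.9,15 3.6,14 4.2,14 4.9,13 5.5,15 6.2,14 6.8,13 7.5,14
152 -5.5,14 -4.8,14 -4.2,14 -3.5,15 -2.9,15 -2.2,15 -1.6,14 -0.9,14 -0.3,13 0.4,14 1.0,15 1.6,15 2.3,14 3.0,13 3.6,15 4.2,15 4.9,14 5.5,15 6.2,14 6.8,14 7.5,14
154 -5.5,14 -4.8,14 -4.2,14 -3.5,15 -2.9,14 -2.2,14 -1.6,15 -0.9,13 -0.3,14 0.4,14 1.0,19 1.6,19 2.2,19 2.9,19 3.5,18 4.2,15 4.9,14 5.6,13 6.2,14 6.9,13 7.5,14
156 -5.5,14 -4.8,15 -4.2,15 -3.5,14 -2.9,16 -2.2,14 -1.6,15 -0.9,14 -0.3,14 0.4,14 1.0,27 1.6,26 2.2,26 2.8,26 3.4,25 4.2,14 4.9,15 5.5,15 6.2,15 6.8,15 7.5,15
158 -5.5,14 -4.8,15 -4.2,14 -3.5,15 -2.9,15 0.5,204 -1.6,14 -0.9,15 -0.3,14 0.4,13 1.0,26 1.6,25 2.2,26 2.8,27 3.4,27 4.2,15 4.9,14 5.6,15 6.2,15 6.9,14 7.6,13
160 -5.5,14 -4.8,15 -4.2,14 -3.5,15 -2.9,15 -2.3,14 -1.6,13 -0.9,15 -0.3,14 0.4,14 0.5,204 1.6,25 2.2,26 2.8,26 3.4,26 4.3,15 4.9,15 5.6,13 6.2,14 6.9,13 7.5,14
162 -5.5,14 -4
[... 1045 characters left out ...]
4,10 3.0,11 3.7,14 4.3,13 5.0,14 5.7,13 6.3,14 7.0,13 7.7,13
176 -5.7,11 -5.0,11 -4.4,10 -3.7,11 -3.0,12 -2.3,12 -1.7,11 -0.9,25 -0.3,26 0.4,25 1.0,26 1.6,26 2.4,11 3.1,11 3.7,13 4.4,13 5.0,14 5.7,14 6.4,13 7.1,12 7.7,13
178 -5.7,11 -5.1,11 -4.4,11 -3.7,12 -3.0,11 -2.3,12 -1.7,11 -0.9,26 -0.3,26 0.4,25 1.0,25 1.6,25 2.4,11 3.0,13 3.7,11 4.4,13 5.0,13 5.7,14 6.4,13 7.0,13 7.7,14
180 -5.6,16 -4.9,18 -4.2,18 -3.6,18 -2.9,19 -2.3,18 -1.6,16 -0.9,28 -0.3,25 0.4,25 1.0,25 1.6,26 2.3,21 3.0,17 3.6,19 4.3,17 4.9,18 5.6,16 6.3,16 7.1,13 7.7,14
182 -5.4,23 -4.7,23 -4.1,24 -3.4,24 -2.8,24 -2.2,25 -1.5,24 -0.9,25 -0.3,26 0.4,25 1.0,25 1.6,26 2.3,24 2.9,23 3.6,23 4.2,24 4.8,23 5.5,23 6.2,21 7.0,17 7.8,11
```

Run:
```python
from h import *
d=np.array([np.cos(np.radians(49.1)),np.sin(np.radians(49.1))])
p=env.get_obs()['tool_pos']
env.move_l([*(p[:2]+.0038*d),p[2]],vel=.02); env.hold(.6); snap('wrist','w9'); snap('top','t9')
o=env.get_obs(); print(o['clock'],(o['tool_pos'][:2]-p[:2])@d,o['force'],o['opening'],np.abs(o['dq']).max())
q=gap('w9')
for v in (160,164,167,174,177): print(v,' '.join('%.1f,%d'%(q[v,u,0],q[v,u,2].round()) for u in range(269,284)))
W=cloud('t9'); park=np.load('park.npy'); H=W[(W[...,2]>.07)&(W[...,2]<.12)&(np.hypot(*(W[...,:2]-park).transpose(2,0,1))<.04)]; print('pin top',H,)
```

```text
23.9167 0.0018669841101317903 [-9.13883333 -5.75540236  9.29181338] 0.013092622192046615 0.07398098118719827
160 -4.2,15 -3.6,14 -2.9,14 -2.3,15 -1.6,14 -0.9,27 -0.3,27 0.4,26 1.0,26 1.6,27 2.3,14 2.9,15 3.6,14 4.3,13 4.9,14
164 -4.2,14 -3.6,14 -2.9,14 -2.3,15 -1.6,14 -0.9,26 -0.3,26 0.4,27 1.0,26 1.6,27 2.3,14 3.0,14 3.6,15 4.3,15 4.9,13
167 -4.4,10 -3.7,11 -3.0,11 -2.3,11 -1.7,11 -0.9,27 -0.3,27 0.4,26 1.0,27 1.6,27 2.3,12 3.0,12 3.7,10 4.3,11 5.0,11
174 -4.3,12 -3.7,11 -3.0,12 -2.3,11 -1.7,10 -0.9,25 -0.3,24 0.4,27 1.0,26 1.6,27 2.3,14 3.0,13 3.7,13 4.3,14 5.0,14
177 -4.4,11 -3.7,10 -3.1,10 -2.4,11 -1.7,11 -0.9,26 -0.3,26 0.4,24 1.0,26 1.6,25 2.4,12 3.0,14 3.7,12 4.3,14 5.0,14
pin top [[ 0.51207    -0.29880677  0.09889204]
 [ 0.5127533  -0.30337597  0.09547538]
 [ 0.50786169 -0.29465248  0.0986861 ]
 [ 0.50839747 -0.29911382  0.09603311]
 [ 0.508188   -0.30305578  0.09750041]
 [ 0.50844048 -0.30732741  0.09641427]
 [ 0.50640771 -0.29237805  0.08303791]
 [ 0.5045863  -0.29523346  0.09357791]
 [ 0.50490038 -0.29955316  0.09212969]
 [ 0.50321954 -0.30243168  0.10187487]
 [ 0.50354127 -0.30674301  0.10038268]
 [ 0.50153023 -0.29187341  0.0867699 ]
 [ 0.5007676  -0.29544597  0.09143624]
 [ 0.49990918 -0.29892495  0.09664644]
 [ 0.50033981 -0.30332692  0.09451151]
 [ 0.5006085  -0.30761836  0.09329971]
 [ 0.49955613 -0.29339251  0.07383893]
 [ 0.49630204 -0.29519877  0.09299877]
 [ 0.49600736 -0.29907468  0.09502734]
 [ 0.496596   -0.3036011   0.09194513]
 [ 0.49619084 -0.30738492  0.09461208]
 [ 0.49514108 -0.2973519   0.07521223]
 [ 0.49569349 -0.30189885  0.07229757]
 [ 0.49559216 -0.30596429  0.07322551]]
```

Pointer and mark now line up, with the pin still hanging in the rest, so I'm handing in.

Run:
```python
from h import *
env.hold(.5); print(env.get_obs()['tool_pos']); print(env.close_job())
```

```text
[0.64076335 0.04625206 0.06155855]
the job is handed in; nothing more can be done
None
```

The job is handed in at about 24.5 s, though the simulator did not return the verdict: the pin hangs in the notch about 2 mm from the parking point, and the gripper holds the jaw with its pointer level with the mark to within about 1 mm.

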